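# Seat and lock the mould box in its jig

### The arm

A 6-joint arm with a two-finger parallel gripper is mounted at the origin on the work surface. World frame = base frame: x ahead of the robot, y to its left, z up, the work surface at z = 0. Lengths are in m, angles in rad, forces in N, time in s.
With the tool pointing down it reaches from about 0.3 to 0.875 m from the base axis. Payload 6.4 kg.
Tool frame: the origin (TCP) lies at the very end of the fingers, on their centre line; the grasp point (between the pads) lies 19 mm behind it (ctrl.tcp_to_grasp is the distance from the TCP to the grasp point, in m); z points along the fingers, y is the direction in which the jaws open and shut (so a half turn about z gives the same grasp; the last joint's range is limited). The gripper opens to 85 mm and grips with 20 to 120 N. Pads are 22 mm wide; open, the fingers measure 114 mm over their backs; the gripper's body (76 mm by 85 mm) begins 54 mm behind the grasp point. The pads swing forward as they close: fully open they stand 13 mm farther back than shut.
Start: joints at [0.968, 0.181, 1.607, -0, 1.354, -0.206], TCP at [0.222, 0.53, 0.231] pointing down, gripper open.
Joint ranges: [-2.99, 2.99], [-0.89, 2.07], [0.3, 2.58], [-1.14, 4.28], [0, 2.63], [-3.12, 3.12]. Speed limits (rad/s): [2.57, 2.57, 3.01, 3.14, 3.14, 3.14].

### API

Orientations are given as a unit quaternion [w, x, y, z].
In Python, from bench import ctrl gives the robot as it stands. The module is installed in compiled form; this text tells all that it offers.
- The arm moves only by the tool drive_tool, never from a script. Its argument "deltas" is a list of rows, each an object with "slide": the shift along the tool's x, y, z as a fraction of full scale, a list of three; "delta_rot": the turn, a rotation vector about the tool's x, y, z as a fraction of full scale, a list of three; "hand": the opening, from 0 (shut) to 1 (fully open). In form: [{"slide": [tx, ty, tz], "delta_rot": [wx, wy, wz], "hand": hand}, ...]. A call has exactly 5 rows; each row shifts and turns the commanded pose from where the row before left it, along the tool's axes as they then stand; what a row does not reach is not made up. Full scale, the value 1, is 50 mm for a shift and 180 degrees for a turn. A row lasts 1/8 s, in which the tool goes at most 62.5 mm and 10.7 degrees, less where a joint would pass 70% of its speed; a pose out of reach is approached as far as the arm can. A call with a number of a shift or a turn outside -1 to 1 is refused whole. A call with a gripper value outside its range is refused whole. The fingers move at their own pace and stop on an object; the grip force is fixed at half the most. Time passes only in rows, so rows that do not move let the fingers close, or fill a call up. It gives the time, the measured TCP pose, the force and the opening at its end, in the units of the state.
- ctrl.get_obs(): the state, without advancing time (a new reading comes with each control period).
- ctrl.camera(name): name is "scene" or "side" or "wrist"; returns a dict with "frame" (420x560x3 uint8, red, green, blue), "mtx" (3x3 intrinsics, pixels), "R" (3x3) and "t" (3): a world point X has camera coordinates R X + t. Camera axes: x right, y down, z forward; pixel columns grow to the right and rows downward; lengths in m; the calibration is good to about 2 mm. A picture is of the moment at which its call begins. There is no depth.
- ctrl.hand_in(): hands the job in, once; it reports no verdict.
The state is a dict: "time_s": time; "q": joint angles; "dq": joint speeds; "joint_efforts": joint torques, N m; "eef_pos": TCP position; "eef_rot": TCP orientation; "wrist_force": force on the tool from outside, world axes, zero at the start; "torque": the same for the moment, N m; "opening": opening from 0.0 (shut) to 1.0 (fully open).
Only numpy, scipy, OpenCV 4.12 (cv2) and the standard library are available. Lean on these libraries where they do the work, as an engineer would, in place of code of your own. Each camera call takes 0.05 s, during which the arm holds its last target.

### The job

Hook a fingertip behind the far wall of the brown mould box and drag it towards you between the guide rails until it is fully home, flat against the wooden pad of the stop. Bed it there with a steady pull of about 12 newtons for a second, never pulling harder than about 20. Then let go of it and swing the wooden turn button straight across behind it to lock it, leaving the other things on the bench alone.

Things in the scene. Friction and masses are not known exactly. Their poses are not given: they have to be found in the camera images.
- jig: Seating jig, fixed: grey board 365 x 310 x 12 mm with two timber guide rails (36 wide, tops 42 mm above the bench) along x and an adjustable stop across the near end. Lane between rails 138 wide, 290 long. Origin: bench level, mid-lane, at the stop pad's face when fully screwed back. x along the lane away from the stop (and robot), y to the left rail (with the turn button), z up.
- stop: Adjustable stop across the near end of the lane: fixed timber beam, top 48 mm above the bench, carrying on two screws a rigid wooden pad (110 wide, 30 high) that the box seats against. Same origin and axes as the jig. The pad's face stands at x = 0 to 16 mm, set differently each time; the state does not give it, so it is found by feel (or seen). It does not yield.
- mould: Brown plywood mould box, 140 long (x) x 130 wide (y) x 55 mm high, 9 mm walls, filled to 6 mm below the rim by a grooved timber specimen fixed inside. 0.4 to 0.8 kg; drags with 2 to 6 N; 4 mm play to each rail. Origin: centre of its underside, on the board; x to its far wall, z up. Home: origin 70 mm beyond the stop pad's face along the jig's x (70 to 86). It starts 49 to 115 mm short of home.
- far_edge (a point): On the mould box: middle of the top edge of its far wall's outer face (70 mm along the box's x from its origin), 67 mm above the bench. A fingertip goes down behind it; the board there is 12 mm above the bench, with at least 25 mm of lane and then clear bench behind the wall.
- turn_button (a joint): Wooden turn button on the left rail, upright pivot. 0: open, points along the jig's +x; negative: outwards; 1.57: locked, straight across the lane (jig's -y) behind the box. Limits -0.5, 1.6; starts -0.5 to 0. Takes 2 to 3 N at the peg, stays where left. Arm 24 wide, 10 thick, 60 mm long, underside 43 mm above the bench; locked, its near edge is at jig x = 160 mm.
- button_peg (a point): Centre, halfway up, of the round dowel standing on the turn button's arm, 45 mm from the pivot: 12 mm across, 34 mm tall, from 53 to 87 mm above the bench; this point is 70 mm above the bench.
- button_pivot (a point): The turn button's pivot axis: fixed point of the jig at x = 172, y = 87 mm in the jig's frame, 42 mm above the bench.
- bottle_a: white plastic jar with screw cap, 64 mm across, 130 mm tall, loose bystander standing on the bench just beyond the right far corner of the jig's board; origin under its centre
- bottle_b: second white plastic jar, same as bottle_a, loose bystander; origin under its centre
- spreader: flat grey notched spreader, 90 x 80 x 10 mm, loose bystander; origin under its centre
- screwdriver: screwdriver lying on the bench, loose bystander
- wrench: steel wrench lying on the bench, loose bystander
- offcut: timber offcut 70 x 30 x 22 mm lying on the jig's board outside the right rail, loose bystander; origin under its centre
- tin: small steel tin, 40 mm across, 35 mm tall, standing on the jig's board outside the right rail, loose bystander; origin under its centre
Not all that is in view belongs to the job. Of the things that look like the mould, the middle-sized one is meant.

How it is judged:
On the way, in this order (a step that is already met when the one before it is completed fails the run):
1. the box is being dragged by a fingertip behind its far wall, and has come at least 30 mm (contact force between the fingers and mould above 0.5 N and x of the grasp point in the frame of mould above 0.06 m and distance of mould from where it was at the start of the episode above 0.03 m), for 0.1 s.
2. the box, hooked behind its far wall, is pressed against the stop with more than 4 N for half a second (x of pad_c0 in the frame of mould above -0.079 m and angle between the x axis of mould and the x axis of jig, either way round below 0.035 rad and angle between mould's own z axis and vertical below 0.03 rad and contact force between mould and stop above 4 N and contact force between the fingers and mould above 0.5 N and x of the grasp point in the frame of mould above 0.06 m), for 0.5 s.
3. the turn button is across behind the box (value of joint turn_button above 1.35 rad), for 0.2 s.
At the end, for the whole second after the job is handed in: The mould box is at rest, flat on the board, within 3 mm of the stop's pad and 2 degrees of square with the jig, released, and the turn button points across the lane behind it (joint above 1.35 rad) (x of pad_c0 in the frame of mould above -0.079 m and angle between the x axis of mould and the x axis of jig, either way round below 0.035 rad and angle between mould's own z axis and vertical below 0.03 rad and value of joint turn_button above 1.35 rad and linear speed of mould below 0.01 m/s and contact force between the fingers and mould below 0.1 N); the robot touches nothing.
It fails at once if the fingers push or pull on the box with more than 23 N (contact force between the fingers and mould above 23 N).
It fails at once if the box is slammed or pressed against the stop with more than 23 N (contact force between mould and stop above 23 N).
It fails at once if the box is tipped by more than 0.15 rad (angle between mould's own z axis and vertical above 0.15 rad).
It fails at once if a bystander is moved by more than 20 mm (distance of any of bottle_a, bottle_b, spreader, screwdriver, wrench, offcut, tin from where it was at the start of the episode above 0.02 m).
It also fails if it takes over 64 s, if anything falls off the work surface, if the arm or the gripper's body presses on something with over 40 N, if the wrist force passes 120 N, or if a joint passes its speed limit or range.

## Working session

There is one attempt and no reset: what is moved stays moved. The work goes in short steps, Python scripts to look and compute and a tool call to move; the robot and the scene stay as the last step left them, time stands still between calls to the robot, and variables do not carry over. Pictures are saved under pics/ and viewed, and the job is handed in when it is done.

Besides the shell and the picture viewer there is one more tool, called after ">>>" as name(argument=value, ...), one argument or row to a line, values as JSON. drive_tool: Moves the arm, as the interface text tells. Its arguments: {"type":"object","properties":{"deltas":{"type":"array","items":{"type":"object","properties":{"slide":{"type":"array","items":{"type":"number"}},"delta_rot":{"type":"array","items":{"type":"number"}},"hand":{"type":"number"}}}}},"required":["deltas"]}

```bash
mkdir -p pics; python3 - <<'E'
from bench import ctrl
import cv2,numpy as np,json
s=ctrl.get_obs()
for k in s: print(k,np.round(s[k],3))
print(ctrl.tcp_to_grasp)
for n in ["scene","side","wrist"]:
    c=ctrl.camera(n); cv2.imwrite(f"pics/{n}0.png",c["frame"][:,:,::-1])
    np.savez(f"pics/{n}0.npz",**c); print(n,c["mtx"].round(1).tolist(),(-c["R"].T@c["t"]).round(3),c["R"].round(3).tolist())
E
```

```text
time_s 0.0
q [ 0.968  0.182  1.608 -0.     1.354 -0.206]
dq [-0.001 -0.001  0.     0.001  0.001 -0.001]
joint_efforts [ 0.0000e+00 -4.4488e+01 -3.5134e+01 -0.0000e+00  9.0000e-03  0.0000e+00]
eef_pos [0.222 0.53  0.23 ]
eef_rot [-0.     0.197  0.98  -0.001]
wrist_force [-0.645 -0.379  0.539]
torque [ 0.021 -0.065  0.02 ]
opening 1.0
0.0187
scene [[546.9, 0.0, 275.8], [0.0, 546.9, 207.7], [0.0, 0.0, 1.0]] [1.437 0.186 1.166] [[-0.254, 0.967, -0.001], [0.724, 0.19, -0.664], [-0.642, -0.169, -0.748]]
side [[436.6, 0.0, 277.1], [0.0, 436.6, 207.5], [0.0, 0.0, 1.0]] [ 0.175 -0.723  0.931] [[0.914, -0.406, 0.017], [-0.303, -0.71, -0.636], [0.271, 0.576, -0.771]]
wrist [[338.7, 0.0, 287.2], [0.0, 338.7, 206.4], [0.0, 0.0, 1.0]] [0.15  0.56  0.372] [[0.388, 0.922, -0.001], [0.878, -0.369, 0.304], [0.28, -0.119, -0.953]]
```

View pics/scene0.png

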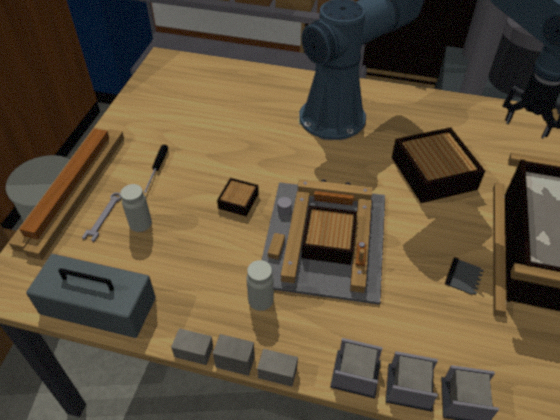

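View pics/side0.png

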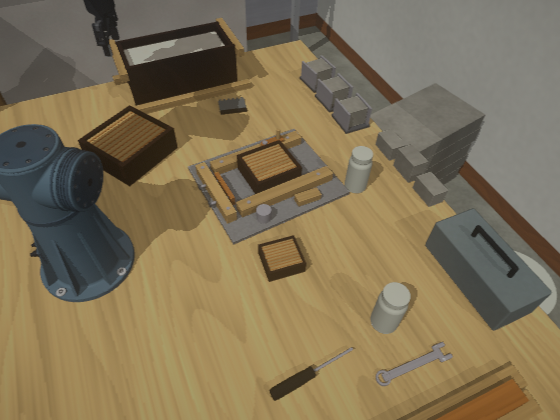

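View pics/wrist0.png

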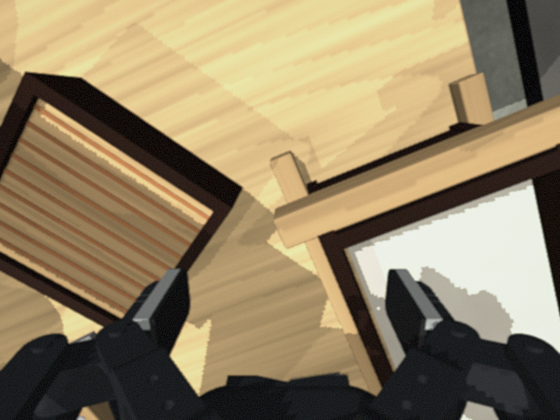

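Three boxes look like the mould in the scene picture: the large one at (437,163), the small one at (238,196), and the one in the jig lane at (330,233). The jig one is the middle-sized box and sits between the rails, so it is the one meant. I'll confirm it in an enlarged crop.

```bash
python3 - <<'E'
import cv2
a=cv2.imread("pics/scene0.png")[170:305,250:400]; cv2.imwrite("pics/sc_crop.png",cv2.resize(a,None,fx=5,fy=4.4*5/4.4*0.88,interpolation=cv2.INTER_CUBIC))
a=cv2.imread("pics/side0.png")[120:250,180:380]; cv2.imwrite("pics/si_crop.png",cv2.resize(a,None,fx=4,fy=4,interpolation=cv2.INTER_CUBIC))
E
```

```text
(no output)
```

View pics/sc_crop.png

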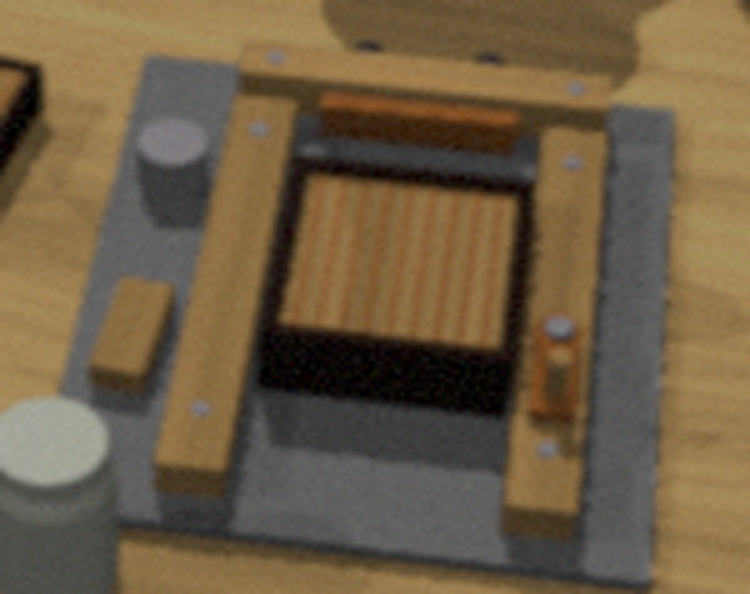

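View pics/si_crop.png

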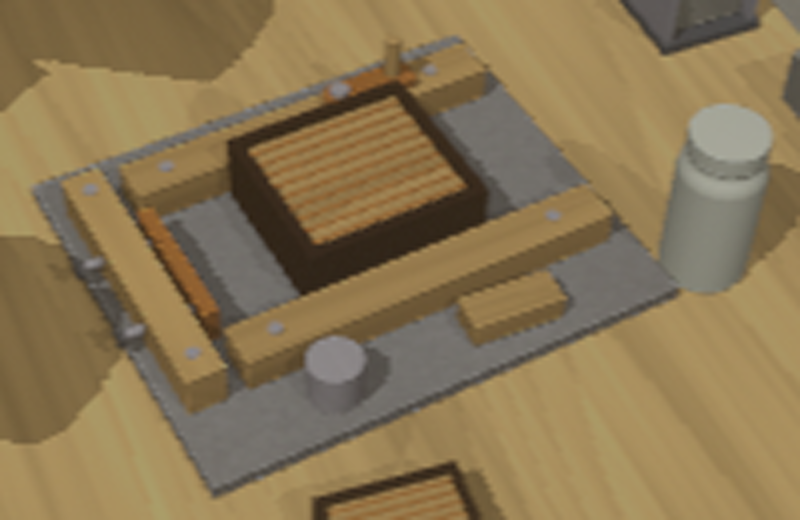

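```bash
cat > h.py <<'E'
import numpy as np
def ray(c,u,v,z):
    K,R,t=c["mtx"],c["R"],c["t"]; o=-R.T@t
    d=R.T@np.linalg.inv(K)@np.array([u,v,1.]); return o+d*(z-o[2])/d[2]
def proj(c,X):
    p=c["mtx"]@(c["R"]@np.asarray(X)+c["t"]); return p[:2]/p[2]
E
python3 - <<'E'
from h import *
sc=dict(np.load("pics/scene0.npz")); si=dict(np.load("pics/side0.npz"))
A=lambda u,v,z: ray(sc,250+u/5-.4,170+v/4.4-.4,z)
B=lambda u,v,z: ray(si,180+u/4-.4,120+v/4-.4,z)
for n,f,u,v,z in [("Rrail in near",A,295,100,.042),("Rrail in far",A,225,470,.042),("Rrail out near",A,240,98,.042),("Rrail out far",A,158,467,.042),("Lrail in near",A,540,130,.042),("Lrail in far",A,505,515,.042),
 ("L out near",A,607,130,.042),("L out far",A,578,515,.042),
 ("pivot head",A,558,325,.056),("peg top",A,560,352,.087),("rim in far R",A,280,325,.067),("rim in far L",A,505,345,.067),("rim out near R",A,300,163,.067),("rim out near L",A,535,182,.067),
 ("padtop R",A,322,95,.042),("padtop L",A,520,112,.042),
 ("S rail Rin near",B,222,328,.042),("S Rout near",B,243,365,.042),("S Rin far",B,575,187,.042),("S Rout far",B,612,208,.042),
 ("S peg top",B,393,42,.087),("S pivot",B,339,88,.056),("S box nearL",B,230,142,.067),("S farL",B,392,82,.067),("S farR",B,487,185,.067),("S nearR",B,308,248,.067)]:
    print(n,f(u,v,z).round(4)[:2])
E
```

```text
Rrail in near [0.3931 0.0067]
Rrail in far [0.6804 0.0346]
Rrail out near [ 0.3992 -0.0237]
Rrail out far [0.6868 0.0021]
Lrail in near [0.3839 0.1444]
Lrail in far [0.675  0.1735]
L out near [0.3745 0.1805]
L out far [0.6659 0.2079]
pivot head [0.5476 0.1781]
peg top [0.5912 0.1822]
rim in far R [0.5922 0.0417]
rim in far L [0.5776 0.1546]
rim out near R [0.4672 0.0247]
rim out near L [0.4505 0.1495]
padtop R [0.3849 0.0205]
padtop L [0.3714 0.1311]
S rail Rin near [0.3921 0.0036]
S Rout near [ 0.3936 -0.0315]
S Rin far [0.671  0.0287]
S Rout far [ 6.854e-01 -2.000e-04]
S peg top [0.5926 0.1756]
S pivot [0.5499 0.1769]
S box nearL [0.4518 0.1433]
S farL [0.5836 0.1564]
S farR [0.6013 0.0333]
S nearR [0.4639 0.0267]
```

The crops confirm it: the box in the lane is the middle-sized mould. From the measurements:
- The jig yaw is about 5.4° and its origin is about (0.386, 0.075).
- The middle of the far wall's face is about (0.595, 0.098).
- The button pivot is about (0.5485, 0.1775) and the peg about (0.592, 0.18).

I'll turn the tool y across the lane and move to a hover behind the wall.

>>> drive_tool(
  deltas=[
    {"slide":[0,0,0],"delta_rot":[0,0,-0.052],"hand":0.5},
    {"slide":[0,0,0],"delta_rot":[0,0,-0.052],"hand":0.5},
    {"slide":[0,0,0],"delta_rot":[0,0,-0.052],"hand":0.5},
    {"slide":[-0.5,-0.64,0],"delta_rot":[0,0,0],"hand":0.5},
    {"slide":[-0.7,-0.9,0],"delta_rot":[0,0,0],"hand":0.5},
  ],
)

```text
time_s: 0.78
eef_pos: [0.2889, 0.459, 0.2309]
eef_rot: [-0.0, -0.048, 0.999, -0.0]
wrist_force: [1.4, 0.3, 0.2]
opening: 0.501
```

>>> drive_tool(
  deltas=[
    {"slide":[-0.7,-0.9,0],"delta_rot":[0,0,0],"hand":0.5},
    {"slide":[-0.7,-0.9,0],"delta_rot":[0,0,0],"hand":0.5},
    {"slide":[-0.7,-0.9,0],"delta_rot":[0,0,0],"hand":0.5},
    {"slide":[-0.7,-0.9,0],"delta_rot":[0,0,0],"hand":0.5},
    {"slide":[-0.7,-0.9,0],"delta_rot":[0,0,0],"hand":0.5},
  ],
)

```text
time_s: 1.4
eef_pos: [0.4852, 0.25, 0.2312]
eef_rot: [-0.0, -0.047, 0.999, 0.0]
wrist_force: [-0.0, 0.2, 0.1]
opening: 0.499
```

>>> drive_tool(
  deltas=[
    {"slide":[-0.63,-0.83,0],"delta_rot":[0,0,0],"hand":0.5},
    {"slide":[-0.63,-0.83,0],"delta_rot":[0,0,0],"hand":0.5},
    {"slide":[-0.63,-0.83,0],"delta_rot":[0,0,0],"hand":0.5},
    {"slide":[-0.63,-0.83,0],"delta_rot":[0,0,0],"hand":0.5},
    {"slide":[0,0,0],"delta_rot":[0,0,0],"hand":0.5},
  ],
)

```text
time_s: 2.02
eef_pos: [0.6269, 0.0947, 0.2304]
eef_rot: [-0.0, -0.044, 0.999, -0.0]
wrist_force: [0.0, 0.9, 0.0]
opening: 0.501
```

```bash
python3 - <<'E'
from bench import ctrl
from h import *
import cv2
s=ctrl.get_obs(); print(s["eef_pos"].round(4) if hasattr(s["eef_pos"],'round') else s["eef_pos"],s["wrist_force"])
c=ctrl.camera("wrist"); np.savez("pics/w1.npz",**c); f=c["frame"][:,:,::-1].copy()
cv2.imwrite("pics/w1.png",f)
th=np.deg2rad(5.4);R=np.array([[np.cos(th),-np.sin(th)],[np.sin(th),np.cos(th)]]);o=np.array([.3855,.0746])
def P(x,y,z): return [*(o+R@[x,y]),z]
for p in [(.172,.087,.056),(.21,.0,.067),(.21,.065,.067),(.21,-.065,.067),(.29,.069,.042),(.29,-.069,.042),(.236,0,.03)]:
    q=proj(c,P(*p)); print(p,q.round(0)); cv2.drawMarker(f,(int(q[0]),int(q[1])),(0,0,255),0,10)
cv2.imwrite("pics/w1m.png",cv2.resize(f,(784,588)))
E
```

```text
[0.6269 0.0947 0.2304] [0.00803681 0.85026951 0.002506  ]
(0.172, 0.087, 0.056) [387. 107.]
(0.21, 0.0, 0.067) [290. 152.]
(0.21, 0.065, 0.067) [362. 151.]
(0.21, -0.065, 0.067) [217. 152.]
(0.29, 0.069, 0.042) [356. 225.]
(0.29, -0.069, 0.042) [224. 226.]
(0.236, 0, 0.03) [290. 172.]
```

View pics/w1m.png

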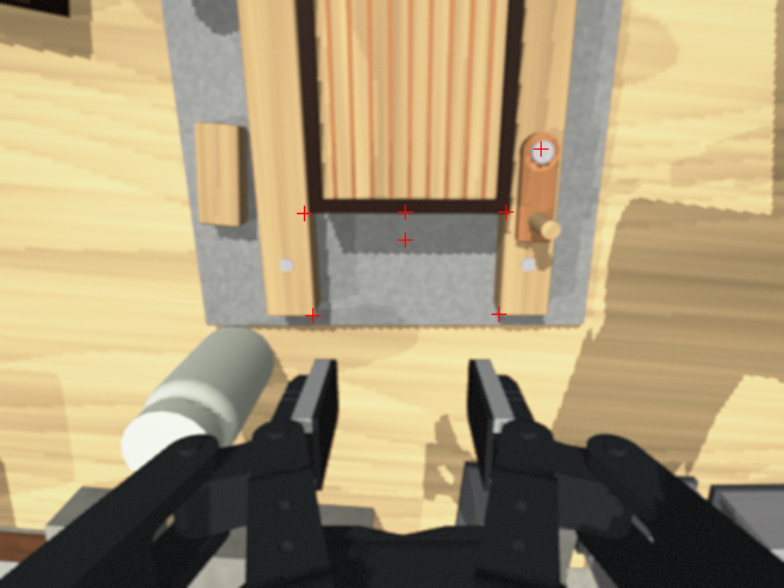

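```bash
python3 - <<'E'
from h import *
w=dict(np.load("pics/w1.npz"));sc=dict(np.load("pics/scene0.npz")); si=dict(np.load("pics/side0.npz"))
print(ray(w,165/1.4,445/1.4,.13),ray(sc,260,271,.13),ray(si,361,155,.13))
print(ray(w,548/1.4,229/1.4,.087),ray(w,541/1.4,151/1.4,.056))
E
```

```text
[ 0.73612159 -0.03785223  0.13      ] [ 0.74517841 -0.0338837   0.13      ] [ 0.7339076  -0.04724158  0.13      ]
[0.59392007 0.18092641 0.087     ] [0.54943783 0.17744214 0.056     ]
```

>>> drive_tool(
  deltas=[
    {"slide":[0,0,0.8],"delta_rot":[0,0,0],"hand":0.5},
    {"slide":[0,0,0.8],"delta_rot":[0,0,0],"hand":0.5},
    {"slide":[0,0,0.8],"delta_rot":[0,0,0],"hand":0.5},
    {"slide":[0,0,0.8],"delta_rot":[0,0,0],"hand":0.5},
    {"slide":[0,0,0.8],"delta_rot":[0,0,0],"hand":0.5},
  ],
)

```text
time_s: 2.7
eef_pos: [0.6241, 0.0996, 0.0302]
eef_rot: [-0.0, -0.047, 0.999, 0.0]
wrist_force: [0.0, 0.2, 0.4]
opening: 0.498
```

```bash
python3 - <<'E'
from bench import ctrl
import cv2
s=ctrl.get_obs(); print(s["eef_pos"],s["wrist_force"],s["torque"])
c=ctrl.camera("scene"); cv2.imwrite("pics/s2.png",cv2.resize(c["frame"][170:305,250:400,::-1],None,fx=5,fy=4.4,interpolation=cv2.INTER_CUBIC))
E
```

```text
[0.62414966 0.09959902 0.03021463] [0.00784857 0.16149906 0.36510872] [ 0.01030907 -0.05420932  0.04065136]
```

View pics/s2.png

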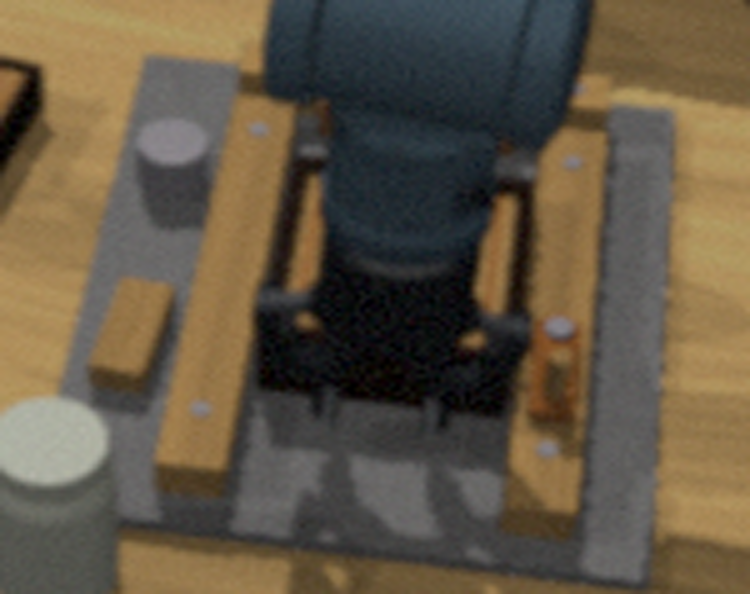

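Both fingertips are down behind the far wall, about (325,400) and (440,400) in the crop, clear of the rails. Next I'll creep towards contact.

>>> drive_tool(
  deltas=[
    {"slide":[0.06,0,0],"delta_rot":[0,0,0],"hand":0.5},
    {"slide":[0.06,0,0],"delta_rot":[0,0,0],"hand":0.5},
    {"slide":[0.06,0,0],"delta_rot":[0,0,0],"hand":0.5},
    {"slide":[0.04,0,0],"delta_rot":[0,0,0],"hand":0.5},
    {"slide":[0.04,0,0],"delta_rot":[0,0,0],"hand":0.5},
  ],
)

```text
time_s: 3.38
eef_pos: [0.6125, 0.0967, 0.032]
eef_rot: [0.001, -0.047, 0.999, -0.0]
wrist_force: [-0.7, -0.5, -0.2]
opening: 0.501
```

>>> drive_tool(
  deltas=[
    {"slide":[0.04,0,0],"delta_rot":[0,0,0],"hand":0.5},
    {"slide":[0.04,0,0],"delta_rot":[0,0,0],"hand":0.5},
    {"slide":[0.04,0,0],"delta_rot":[0,0,0],"hand":0.5},
    {"slide":[0.04,0,0],"delta_rot":[0,0,0],"hand":0.5},
    {"slide":[0.04,0,0],"delta_rot":[0,0,0],"hand":0.5},
  ],
)

```text
time_s: 4.0
eef_pos: [0.6027, 0.0959, 0.0314]
eef_rot: [0.0, -0.047, 0.999, 0.0]
wrist_force: [3.2, 1.0, -2.7]
opening: 0.501
```

Contact shows a drag of about 3 N. Dragging on.

>>> drive_tool(
  deltas=[
    {"slide":[0.06,0,0],"delta_rot":[0,0,0],"hand":0.5},
    {"slide":[0.06,0,0],"delta_rot":[0,0,0],"hand":0.5},
    {"slide":[0.06,0,0],"delta_rot":[0,0,0],"hand":0.5},
    {"slide":[0.06,0,0],"delta_rot":[0,0,0],"hand":0.5},
    {"slide":[0.06,0,0],"delta_rot":[0,0,0],"hand":0.5},
  ],
)

```text
time_s: 4.62
eef_pos: [0.5873, 0.0944, 0.0314]
eef_rot: [0.0, -0.047, 0.999, -0.0]
wrist_force: [3.4, 1.0, -2.1]
opening: 0.501
```

>>> drive_tool(
  deltas=[
    {"slide":[0.06,0,0],"delta_rot":[0,0,0],"hand":0.5},
    {"slide":[0.06,0,0],"delta_rot":[0,0,0],"hand":0.5},
    {"slide":[0.06,0,0],"delta_rot":[0,0,0],"hand":0.5},
    {"slide":[0.06,0,0],"delta_rot":[0,0,0],"hand":0.5},
    {"slide":[0.06,0,0],"delta_rot":[0,0,0],"hand":0.5},
  ],
)

```text
time_s: 5.25
eef_pos: [0.5723, 0.0931, 0.0313]
eef_rot: [0.0, -0.047, 0.999, -0.0]
wrist_force: [4.4, -0.2, -1.1]
opening: 0.5
```

```bash
python3 - <<'E'
from bench import ctrl
import cv2,numpy as np
s=ctrl.get_obs(); print(s["eef_pos"],s["wrist_force"],s["torque"])
c=ctrl.camera("side"); np.savez("pics/si3.npz",**c);cv2.imwrite("pics/si3.png",cv2.resize(c["frame"][120:250,180:380,::-1],None,fx=4,fy=4,interpolation=cv2.INTER_CUBIC))
E
```

```text
[0.57234301 0.09305162 0.03133565] [ 4.36604678 -0.16283199 -1.11277759] [ 0.05632374 -0.51823946 -0.0035206 ]
```

View pics/si3.png

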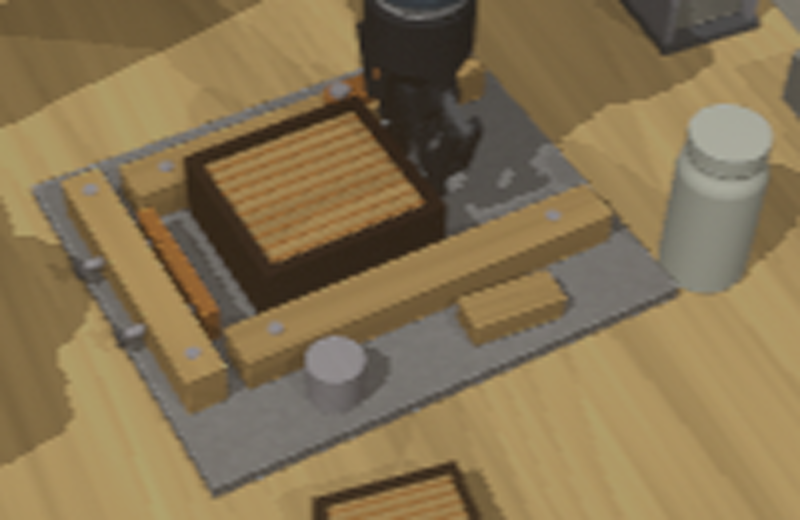

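The box has come about 30 mm and is square. Its near face at (190,160)–(265,270) is still clear of the pad at (145,215)–(215,320).

>>> drive_tool(
  deltas=[
    {"slide":[0.06,0,0],"delta_rot":[0,0,0],"hand":0.5},
    {"slide":[0.06,0,0],"delta_rot":[0,0,0],"hand":0.5},
    {"slide":[0.06,0,0],"delta_rot":[0,0,0],"hand":0.5},
    {"slide":[0.06,0,0],"delta_rot":[0,0,0],"hand":0.5},
    {"slide":[0.04,0,0],"delta_rot":[0,0,0],"hand":0.5},
  ],
)

```text
time_s: 5.92
eef_pos: [0.5585, 0.0918, 0.0314]
eef_rot: [0.0, -0.047, 0.999, -0.0]
wrist_force: [5.1, 0.3, -0.3]
opening: 0.501
```

>>> drive_tool(
  deltas=[
    {"slide":[0.02,0,0],"delta_rot":[0,0,0],"hand":0.5},
    {"slide":[0.02,0,0],"delta_rot":[0,0,0],"hand":0.5},
    {"slide":[0.02,0,0],"delta_rot":[0,0,0],"hand":0.5},
    {"slide":[0.02,0,0],"delta_rot":[0,0,0],"hand":0.5},
    {"slide":[0.02,0,0],"delta_rot":[0,0,0],"hand":0.5},
  ],
)

```text
time_s: 6.55
eef_pos: [0.5537, 0.0913, 0.0314]
eef_rot: [0.0, -0.047, 0.999, -0.0]
wrist_force: [5.2, -0.3, -0.2]
opening: 0.499
```

```bash
python3 - <<'E'
from bench import ctrl
import cv2,numpy as np
s=ctrl.get_obs(); print(s["eef_pos"],s["wrist_force"],s["torque"])
c=ctrl.camera("side"); np.savez("pics/si4.npz",**c);cv2.imwrite("pics/si4.png",cv2.resize(c["frame"][140:215,200:300,::-1],None,fx=8,fy=8,interpolation=cv2.INTER_CUBIC))
E
```

```text
[0.5536595  0.09128113 0.03138849] [ 5.19803166 -0.34491409 -0.18386301] [ 0.06752448 -0.70180819  0.03772534]
```

View pics/si4.png

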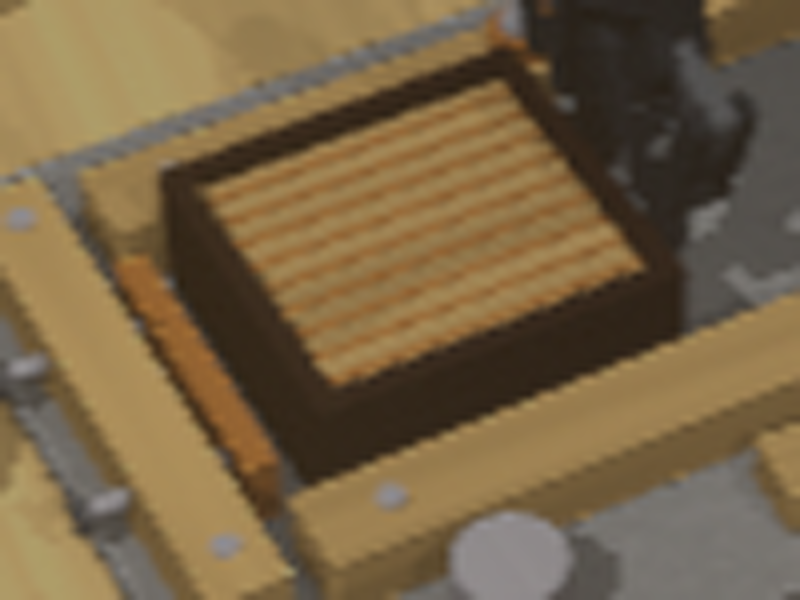

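About 5–10 mm of gap remains at (165–290, 260–480). I'll go slower from here.

>>> drive_tool(
  deltas=[
    {"slide":[0.012,0,0],"delta_rot":[0,0,0],"hand":0.5},
    {"slide":[0.012,0,0],"delta_rot":[0,0,0],"hand":0.5},
    {"slide":[0.012,0,0],"delta_rot":[0,0,0],"hand":0.5},
    {"slide":[0.012,0,0],"delta_rot":[0,0,0],"hand":0.5},
    {"slide":[0.012,0,0],"delta_rot":[0,0,0],"hand":0.5},
  ],
)

```text
time_s: 7.22
eef_pos: [0.5507, 0.091, 0.0314]
eef_rot: [0.0, -0.047, 0.999, -0.0]
wrist_force: [5.3, 0.4, 0.3]
opening: 0.498
```

>>> drive_tool(
  deltas=[
    {"slide":[0.012,0,0],"delta_rot":[0,0,0],"hand":0.5},
    {"slide":[0.012,0,0],"delta_rot":[0,0,0],"hand":0.5},
    {"slide":[0.012,0,0],"delta_rot":[0,0,0],"hand":0.5},
    {"slide":[0.012,0,0],"delta_rot":[0,0,0],"hand":0.5},
    {"slide":[0.012,0,0],"delta_rot":[0,0,0],"hand":0.5},
  ],
)

```text
time_s: 7.85
eef_pos: [0.5477, 0.0907, 0.0314]
eef_rot: [0.0, -0.047, 0.999, -0.0]
wrist_force: [4.7, -0.1, 1.0]
opening: 0.5
```

>>> drive_tool(
  deltas=[
    {"slide":[0.012,0,0],"delta_rot":[0,0,0],"hand":0.5},
    {"slide":[0.012,0,0],"delta_rot":[0,0,0],"hand":0.5},
    {"slide":[0.012,0,0],"delta_rot":[0,0,0],"hand":0.5},
    {"slide":[0.012,0,0],"delta_rot":[0,0,0],"hand":0.5},
    {"slide":[0.012,0,0],"delta_rot":[0,0,0],"hand":0.5},
  ],
)

```text
time_s: 8.48
eef_pos: [0.5447, 0.0905, 0.0314]
eef_rot: [0.0, -0.047, 0.999, -0.0]
wrist_force: [5.2, 0.8, 1.4]
opening: 0.498
```

```bash
python3 - <<'E'
from bench import ctrl
import cv2,numpy as np
s=ctrl.get_obs(); print(s["eef_pos"],s["wrist_force"],s["torque"])
c=ctrl.camera("side"); cv2.imwrite("pics/si5.png",cv2.resize(c["frame"][140:215,200:300,::-1],None,fx=8,fy=8,interpolation=cv2.INTER_CUBIC))
E
```

```text
[0.54470524 0.09045622 0.03140292] [5.23552588 0.83859569 1.35006853] [ 0.04887358 -0.76084187  0.03665341]
```

View pics/si5.png

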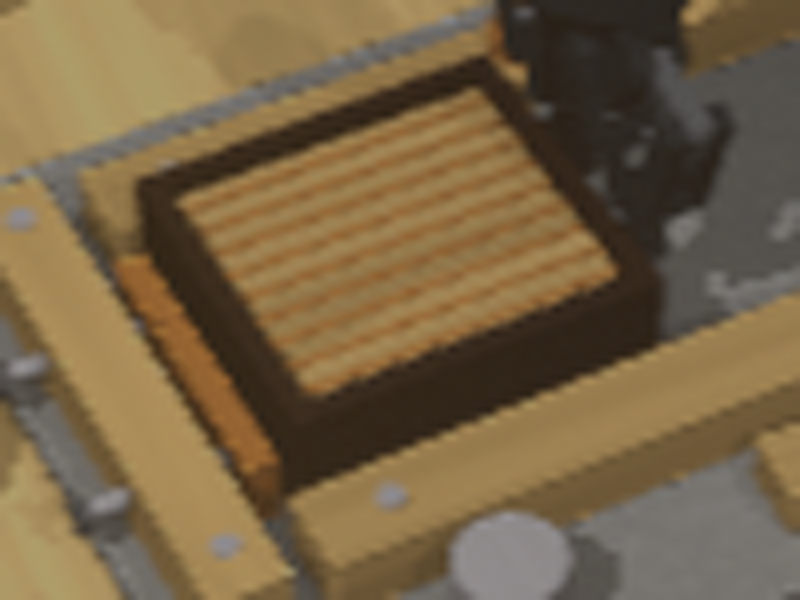

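The box is only millimetres from the pad. I'll creep at 0.4 mm per row and watch the force.

>>> drive_tool(
  deltas=[
    {"slide":[0.008,0,0],"delta_rot":[0,0,0],"hand":0.5},
    {"slide":[0.008,0,0],"delta_rot":[0,0,0],"hand":0.5},
    {"slide":[0.008,0,0],"delta_rot":[0,0,0],"hand":0.5},
    {"slide":[0.008,0,0],"delta_rot":[0,0,0],"hand":0.5},
    {"slide":[0.008,0,0],"delta_rot":[0,0,0],"hand":0.5},
  ],
)

```text
time_s: 9.15
eef_pos: [0.5428, 0.0903, 0.0314]
eef_rot: [0.0, -0.047, 0.999, 0.0]
wrist_force: [4.8, 0.5, 1.1]
opening: 0.502
```

>>> drive_tool(
  deltas=[
    {"slide":[0.008,0,0],"delta_rot":[0,0,0],"hand":0.5},
    {"slide":[0.008,0,0],"delta_rot":[0,0,0],"hand":0.5},
    {"slide":[0.008,0,0],"delta_rot":[0,0,0],"hand":0.5},
    {"slide":[0.008,0,0],"delta_rot":[0,0,0],"hand":0.5},
    {"slide":[0.008,0,0],"delta_rot":[0,0,0],"hand":0.5},
  ],
)

```text
time_s: 9.78
eef_pos: [0.5416, 0.09, 0.0315]
eef_rot: [0.001, -0.046, 0.999, -0.0]
wrist_force: [7.5, 0.8, -2.5]
opening: 0.499
```

The stop is felt: 7.5 N and only 1.2 mm of a 2 mm move was made. Building up gently.

>>> drive_tool(
  deltas=[
    {"slide":[0.004,0,0],"delta_rot":[0,0,0],"hand":0.5},
    {"slide":[0.004,0,0],"delta_rot":[0,0,0],"hand":0.5},
    {"slide":[0.004,0,0],"delta_rot":[0,0,0],"hand":0.5},
    {"slide":[0,0,0],"delta_rot":[0,0,0],"hand":0.5},
    {"slide":[0,0,0],"delta_rot":[0,0,0],"hand":0.5},
  ],
)

```text
time_s: 10.4
eef_pos: [0.5416, 0.09, 0.0316]
eef_rot: [0.002, -0.046, 0.999, -0.0]
wrist_force: [9.1, 0.7, -3.0]
opening: 0.501
```

>>> drive_tool(
  deltas=[
    {"slide":[0.006,0,0],"delta_rot":[0,0,0],"hand":0.5},
    {"slide":[0.006,0,0],"delta_rot":[0,0,0],"hand":0.5},
    {"slide":[0.006,0,0],"delta_rot":[0,0,0],"hand":0.5},
    {"slide":[0.004,0,0],"delta_rot":[0,0,0],"hand":0.5},
    {"slide":[0,0,0],"delta_rot":[0,0,0],"hand":0.5},
  ],
)

```text
time_s: 11.02
eef_pos: [0.5415, 0.09, 0.0321]
eef_rot: [0.003, -0.046, 0.999, 0.0]
wrist_force: [12.5, 1.8, -2.5]
opening: 0.495
```

>>> drive_tool(
  deltas=[
    {"slide":[0,0,0],"delta_rot":[0,0,0],"hand":0.5},
    {"slide":[0,0,0],"delta_rot":[0,0,0],"hand":0.5},
    {"slide":[0,0,0],"delta_rot":[0,0,0],"hand":0.5},
    {"slide":[0,0,0],"delta_rot":[0,0,0],"hand":0.5},
    {"slide":[0,0,0],"delta_rot":[0,0,0],"hand":0.5},
  ],
)

```text
time_s: 11.65
eef_pos: [0.5416, 0.09, 0.0321]
eef_rot: [0.003, -0.046, 0.999, 0.0]
wrist_force: [11.9, 0.9, -2.6]
opening: 0.504
```

```bash
python3 - <<'E'
from bench import ctrl
import cv2,numpy as np
s=ctrl.get_obs(); print(s["eef_pos"],s["wrist_force"],s["torque"])
c=ctrl.camera("side"); np.savez("pics/si6.npz",**c);cv2.imwrite("pics/si6.png",cv2.resize(c["frame"][140:215,200:300,::-1],None,fx=8,fy=8,interpolation=cv2.INTER_CUBIC))
E
```

```text
[0.54155276 0.08998577 0.0321125 ] [11.89940127  0.93407759 -2.57384696] [ 0.24519812 -1.84613409 -0.14917403]
```

View pics/si6.png

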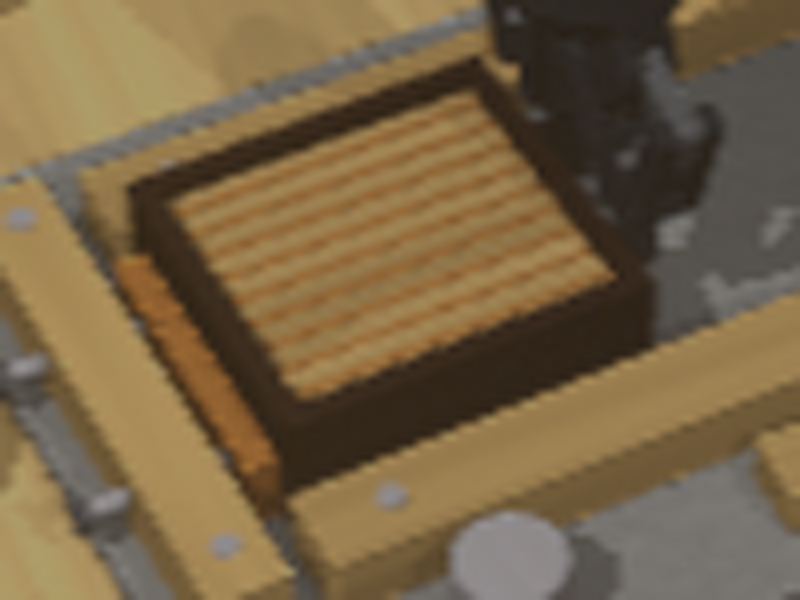

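12 N is steady, and the box lies parallel to the pad and against it along (130,250)–(280,490). Holding a little longer, then releasing.

>>> drive_tool(
  deltas=[
    {"slide":[0,0,0],"delta_rot":[0,0,0],"hand":0.5},
    {"slide":[0,0,0],"delta_rot":[0,0,0],"hand":0.5},
    {"slide":[0,0,0],"delta_rot":[0,0,0],"hand":0.5},
    {"slide":[0,0,0],"delta_rot":[0,0,0],"hand":0.5},
    {"slide":[0,0,0],"delta_rot":[0,0,0],"hand":0.5},
  ],
)

```text
time_s: 12.32
eef_pos: [0.5416, 0.09, 0.0321]
eef_rot: [0.003, -0.046, 0.999, 0.0]
wrist_force: [11.5, 2.5, -1.6]
opening: 0.499
```

>>> drive_tool(
  deltas=[
    {"slide":[-0.05,0,0],"delta_rot":[0,0,0],"hand":0.5},
    {"slide":[-0.1,0,0],"delta_rot":[0,0,0],"hand":0.5},
    {"slide":[-0.2,0,0],"delta_rot":[0,0,0],"hand":0.5},
    {"slide":[-0.2,0,0],"delta_rot":[0,0,0],"hand":0.5},
    {"slide":[0,0,0],"delta_rot":[0,0,0],"hand":0.5},
  ],
)

```text
time_s: 12.95
eef_pos: [0.5671, 0.0925, 0.0312]
eef_rot: [0.0, -0.047, 0.999, -0.0]
wrist_force: [-0.4, 0.7, 0.2]
opening: 0.5
```

Released. I'll raise the tool, close the fingers and move to the outer side of the peg.

>>> drive_tool(
  deltas=[
    {"slide":[0,0,-0.6],"delta_rot":[0,0,0],"hand":0.5},
    {"slide":[0,0,-0.9],"delta_rot":[0,0,0],"hand":0},
    {"slide":[0,0,-0.9],"delta_rot":[0,0,0],"hand":0},
    {"slide":[-0.35,0.8,0],"delta_rot":[0,0,0],"hand":0},
    {"slide":[-0.34,0.8,0],"delta_rot":[0,0,0],"hand":0},
  ],
)

```text
time_s: 13.58
eef_pos: [0.5938, 0.1759, 0.1524]
eef_rot: [0.001, -0.046, 0.999, -0.0]
wrist_force: [0.0, -0.7, 0.1]
opening: 0.005
```

>>> drive_tool(
  deltas=[
    {"slide":[0,0.8,0],"delta_rot":[0,0,0],"hand":0},
    {"slide":[0,0,0],"delta_rot":[0,0,0],"hand":0},
    {"slide":[0,0,0],"delta_rot":[0,0,0],"hand":0},
    {"slide":[0,0,0],"delta_rot":[0,0,0],"hand":0},
    {"slide":[0,0,0],"delta_rot":[0,0,0],"hand":0},
  ],
)

```text
time_s: 14.2
eef_pos: [0.5896, 0.2142, 0.1513]
eef_rot: [-0.0, -0.046, 0.999, -0.0]
wrist_force: [-0.0, 0.3, 0.8]
opening: 0.005
```

```bash
python3 - <<'E'
from bench import ctrl
from h import *
import cv2
s=ctrl.get_obs(); print(s["eef_pos"],s["wrist_force"],s["opening"],s["q"])
c=ctrl.camera("wrist"); np.savez("pics/w7.npz",**c); f=c["frame"][:,:,::-1].copy()
th=np.deg2rad(5.4);R=np.array([[np.cos(th),-np.sin(th)],[np.sin(th),np.cos(th)]]);o=np.array([.3855,.0746])
print("jig",R.T@(np.array(s["eef_pos"])[:2]-o))
for x,y,z in [(.217,.087,.087),(.172,.087,.056),(.146,0,.067)]:
    q=proj(c,[*(o+R@[x,y]),z]); cv2.drawMarker(f,(int(q[0]),int(q[1])),(0,0,255),0,10)
q=proj(c,s["eef_pos"]); cv2.drawMarker(f,(int(q[0]),int(q[1])),(0,255,0),0,10)
cv2.imwrite("pics/w7.png",cv2.resize(f,(784,588)))
E
```

```text
[0.58964168 0.21418891 0.15133774] [-0.03087633  0.3233886   0.82297473] 0.0046386117270390236 [ 1.59585829e-01  3.71901992e-01  1.53718957e+00 -1.07371280e-04
  1.23254564e+00 -1.50304497e+00]
jig [0.21637217 0.11975798]
```

View pics/w7.png

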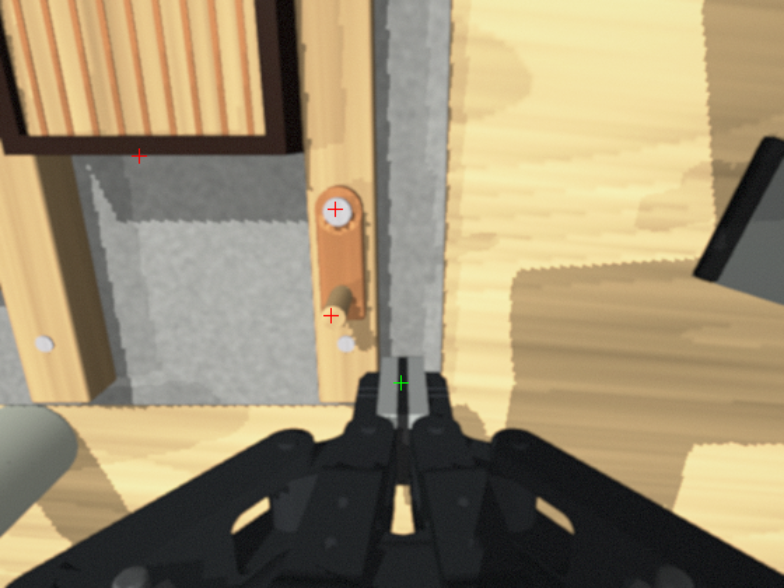

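The peg and pivot markers match the picture, with the peg top near (335,310). The box's far edge agrees with jig x = 0.146, and the closed fingertip is on the outer side of the peg. Lowering next.

>>> drive_tool(
  deltas=[
    {"slide":[0,0,0.6],"delta_rot":[0,0,0],"hand":0},
    {"slide":[0,0,0.6],"delta_rot":[0,0,0],"hand":0},
    {"slide":[0,0,0.5],"delta_rot":[0,0,0],"hand":0},
    {"slide":[0,0,0],"delta_rot":[0,0,0],"hand":0},
    {"slide":[0,-0.06,0],"delta_rot":[0,0,0],"hand":0},
  ],
)

```text
time_s: 14.88
eef_pos: [0.5905, 0.2121, 0.0674]
eef_rot: [0.001, -0.047, 0.999, 0.0]
wrist_force: [0.4, 0.1, 0.0]
opening: -0.003
```

>>> drive_tool(
  deltas=[
    {"slide":[0,-0.04,0],"delta_rot":[0,0,0],"hand":0},
    {"slide":[0,-0.04,0],"delta_rot":[0,0,0],"hand":0},
    {"slide":[0,-0.04,0],"delta_rot":[0,0,0],"hand":0},
    {"slide":[0,-0.04,0],"delta_rot":[0,0,0],"hand":0},
    {"slide":[0,-0.04,0],"delta_rot":[0,0,0],"hand":0},
  ],
)

```text
time_s: 15.5
eef_pos: [0.5906, 0.2021, 0.0663]
eef_rot: [-0.0, -0.047, 0.999, -0.0]
wrist_force: [-0.7, 0.1, -0.0]
opening: 0.002
```

>>> drive_tool(
  deltas=[
    {"slide":[0,-0.03,0],"delta_rot":[0,0,0],"hand":0},
    {"slide":[0,-0.03,0],"delta_rot":[0,0,0],"hand":0},
    {"slide":[0,-0.03,0],"delta_rot":[0,0,0],"hand":0},
    {"slide":[0,-0.03,0],"delta_rot":[0,0,0],"hand":0},
    {"slide":[0,-0.03,0],"delta_rot":[0,0,0],"hand":0},
  ],
)

```text
time_s: 16.12
eef_pos: [0.5916, 0.1948, 0.0664]
eef_rot: [0.0, -0.047, 0.999, 0.0]
wrist_force: [0.9, 2.3, -0.5]
opening: 0.002
```

Peg contact at 2.3 N. Sweeping along the arc, turning the tool with the button.

>>> drive_tool(
  deltas=[
    {"slide":[-0.033,-0.16,0],"delta_rot":[0,0,0.0556],"hand":0},
    {"slide":[-0.033,-0.16,0],"delta_rot":[0,0,0.0556],"hand":0},
    {"slide":[-0.033,-0.16,0],"delta_rot":[0,0,0.0556],"hand":0},
    {"slide":[-0.033,-0.16,0],"delta_rot":[0,0,0.0556],"hand":0},
    {"slide":[0,0,0],"delta_rot":[0,0,0],"hand":0},
  ],
)

```text
time_s: 16.75
eef_pos: [0.5922, 0.162, 0.0662]
eef_rot: [-0.0, 0.298, 0.955, -0.0]
wrist_force: [0.5, -0.2, 0.7]
opening: 0.0
```

```bash
cat > look.py <<'E'
import sys
from bench import ctrl
from h import *
import cv2
n=sys.argv[1]
s=ctrl.get_obs(); print(s["eef_pos"],s["eef_rot"],s["wrist_force"])
th=np.deg2rad(5.4);R=np.array([[np.cos(th),-np.sin(th)],[np.sin(th),np.cos(th)]]);o=np.array([.3855,.0746])
print("jig",R.T@(np.array(s["eef_pos"])[:2]-o))
a=[]
c=ctrl.camera("scene"); np.savez(f"pics/{n}s.npz",**c); a.append(cv2.resize(c["frame"][190:290,290:390,::-1],(400,400),interpolation=cv2.INTER_CUBIC))
c=ctrl.camera("wrist"); np.savez(f"pics/{n}w.npz",**c); a.append(cv2.resize(c["frame"][:,:,::-1],(400,300))); a[1]=cv2.copyMakeBorder(a[1],0,100,0,0,0)
cv2.imwrite(f"pics/{n}.png",np.hstack(a))
E
python3 look.py m8
```

```text
[0.59223854 0.16203841 0.06623346] [-2.08164476e-04  2.97636633e-01  9.54679122e-01 -4.06453992e-04] [ 0.50982938 -0.1768036   0.69884409]
jig [0.21404971 0.06759454]
```

View pics/m8.png

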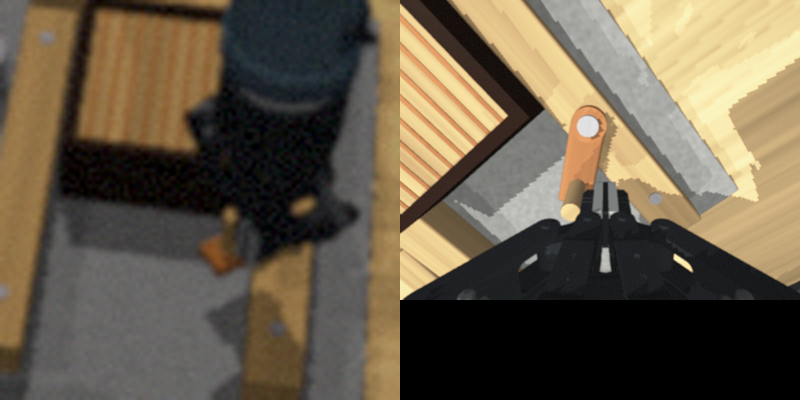

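The button is turning, now at about 45–50°, and the finger is on its outer side. Carrying on with the sweep.

>>> drive_tool(
  deltas=[
    {"slide":[-0.033,-0.16,0],"delta_rot":[0,0,0.0556],"hand":0},
    {"slide":[-0.033,-0.16,0],"delta_rot":[0,0,0.0556],"hand":0},
    {"slide":[-0.033,-0.16,0],"delta_rot":[0,0,0.0556],"hand":0},
    {"slide":[-0.033,-0.14,0],"delta_rot":[0,0,0.05],"hand":0},
    {"slide":[0,0,0],"delta_rot":[0,0,0],"hand":0},
  ],
)

```text
time_s: 17.48
eef_pos: [0.5736, 0.1379, 0.0664]
eef_rot: [0.0, 0.598, 0.801, -0.0]
wrist_force: [0.4, 0.0, 0.0]
opening: -0.002
```

```bash
python3 look.py m9
```

```text
[0.57364294 0.13787929 0.06644541] [ 1.56103574e-04  5.98312773e-01  8.01262626e-01 -7.44369643e-05] [0.43303318 0.02025764 0.01831017]
jig [0.19326306 0.04529264]
```

View pics/m9.png

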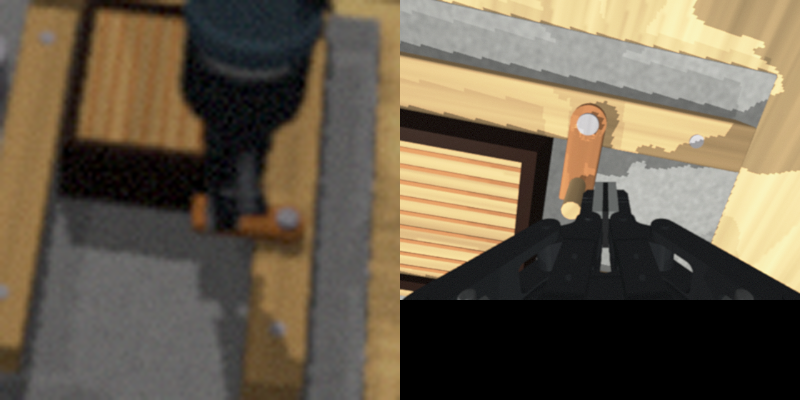

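```bash
python3 - <<'E'
from h import *
w=dict(np.load("pics/m9w.npz"))
th=np.deg2rad(5.4);R=np.array([[np.cos(th),-np.sin(th)],[np.sin(th),np.cos(th)]]);o=np.array([.3855,.0746])
for n,u,v,z in [("peg",171*1.4,210*1.4,.087),("piv",188*1.4,125*1.4,.056)]: print(n,R.T@(ray(w,u,v,z)[:2]-o))
E
```

```text
peg [0.17345807 0.04364232]
piv [0.1736255  0.08719635]
```

By ray-cast the peg is now straight across from the pivot (jig x 0.1735 against 0.1736, about 1.57 rad). Backing off and rising.

>>> drive_tool(
  deltas=[
    {"slide":[0,0.2,0],"delta_rot":[0,0,0],"hand":0},
    {"slide":[0,0.3,0],"delta_rot":[0,0,0],"hand":0},
    {"slide":[0,0,-0.8],"delta_rot":[0,0,0],"hand":0},
    {"slide":[0,0,-0.9],"delta_rot":[0,0,0],"hand":0},
    {"slide":[0,0,-0.9],"delta_rot":[0,0,0],"hand":0},
  ],
)

```text
time_s: 18.2
eef_pos: [0.5981, 0.1451, 0.1975]
eef_rot: [-0.0, 0.599, 0.801, -0.0]
wrist_force: [0.2, -0.1, 0.0]
opening: 0.001
```

>>> drive_tool(
  deltas=[
    {"slide":[0,0.8,0],"delta_rot":[0,0,0],"hand":0},
    {"slide":[0,0,0],"delta_rot":[0,0,0],"hand":0},
    {"slide":[0,0,0],"delta_rot":[0,0,0],"hand":0},
    {"slide":[0,0,0],"delta_rot":[0,0,0],"hand":0},
    {"slide":[0,0,0],"delta_rot":[0,0,0],"hand":0},
  ],
)

```text
time_s: 18.82
eef_pos: [0.6355, 0.156, 0.1961]
eef_rot: [-0.0, 0.6, 0.8, -0.0]
wrist_force: [-0.2, -0.8, 0.3]
opening: -0.001
```

```bash
python3 look.py m10; python3 - <<'E'
from bench import ctrl
import cv2
c=ctrl.camera("side"); a=c["frame"][120:250,180:380,::-1]
cv2.imwrite("pics/m10side.png",cv2.resize(a,None,fx=4,fy=4,interpolation=cv2.INTER_CUBIC))
E
```

```text
[0.63551781 0.15604193 0.19607905] [-2.29277777e-04  5.99733902e-01  8.00199436e-01 -2.39205466e-04] [-0.24785072 -0.81397341  0.26707953]
jig [0.25657258 0.05755173]
```

View pics/m10.png

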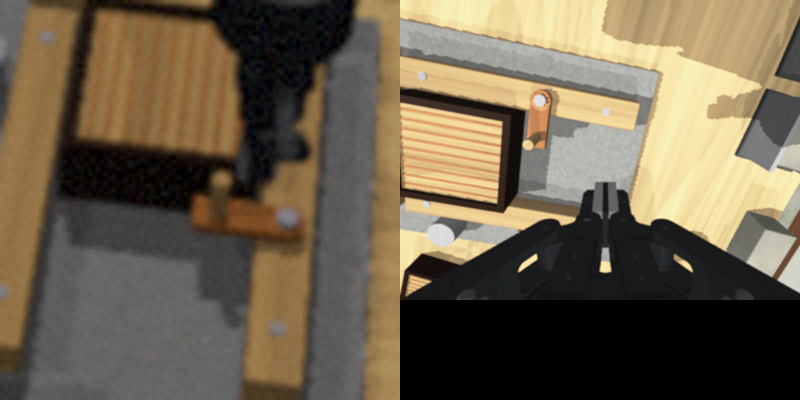

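View pics/m10side.png

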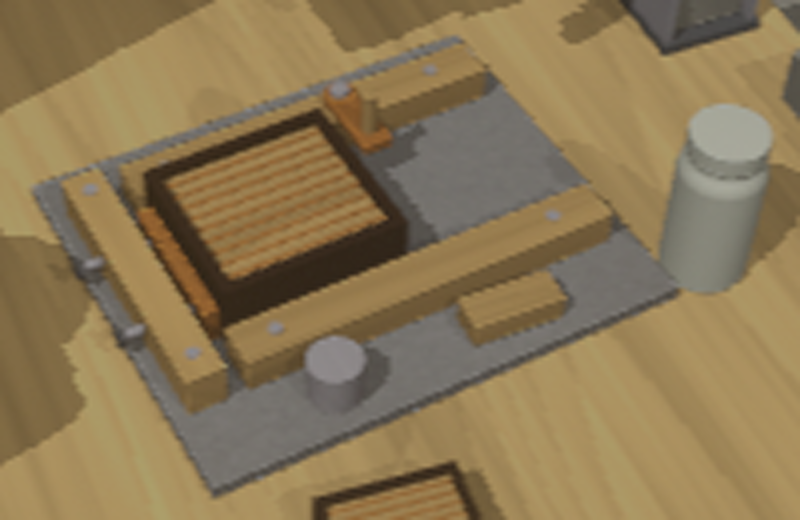

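```bash
python3 - <<'E'
from h import *
from bench import ctrl
w=dict(np.load("pics/m10w.npz"))
th=np.deg2rad(5.4);R=np.array([[np.cos(th),-np.sin(th)],[np.sin(th),np.cos(th)]]);o=np.array([.3855,.0746])
for n,u,v,z in [("peg",128,145,.087),("piv",140,100,.056),("farL",122,108,.067),("farR",104,210,.067)]: print(n,(R.T@(ray(w,u*1.4,v*1.4,z)[:2]-o)).round(4))
print(ctrl.get_obs()["wrist_force"]); print(ctrl.hand_in())
E
```

```text
peg [0.1742 0.0429]
piv [0.1743 0.0884]
farL [0.1582 0.0776]
farR [ 0.1467 -0.0572]
[-0.03117255  0.30056155  0.89122037]
the job is handed in; nothing more can be done
None
```

The mould box is home against the stop pad with the turn button locked across behind it, and the job is handed in. No verdict was reported.

**What I did:** I hooked both half-open fingertips behind the far wall of the middle-sized box and dragged it in at about 3–5 N. I felt the stop and held about 12 N for more than a second; the highest reading was 12.5 N. I then released the box, closed the fingers and swept the peg round with the tool turning along the arc. The arm ended clear of everything at about 19 s.

**Last checks:**
- **Button:** the peg is at jig (0.174, 0.043) and the pivot at (0.174, 0.088), so the button is straight across at about 1.57 rad.
- **Box:** the side picture shows it flat and parallel to the pad. The fingertip position while pulling puts its far face at about jig x = 0.146 (pad at about 6 mm). The gap at the pad was judged by eye, not measured.
- **Bystanders:** the jar by the jig, the offcut and the tin look unmoved. The others were not re-checked, but the arm did not go near them.

**One check that disagreed:** a coarse corner pick of the box's far edge gave x = 0.158 on the left and 0.147 on the right, which would be about 5° out of square. The left pick lies outside the lane (y = 0.078), where the box cannot be. I therefore took it as a bad pick from the small picture, and did not measure it again before handing in.

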